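# Latch the jewellery box shut

### The job

Shut the lid of the pink jewellery box, hook the latch's wire loop over the keeper on the lid, and press the latch lever down until it is fully home and the lid is pulled tight, ending with a short firm push on the handle against its stop. Feel your way and do not force the lid or the latch, and leave the other things on the crate where they are.

Things in the scene. Friction and masses are not known exactly. Their poses are not given: they have to be found in the camera images.
- box: pink plastic jewellery box standing fast on the crate: 110 mm (its x) by 170 mm (its y), rim 64 mm high. Origin: centre of its underside, z up. The latch is on its +x face, at x = 55 mm; the lid hinges along the opposite side. 'Out' means box +x; x, y, z below are in this box frame.
- lid_hinge (a point): middle of the lid's hinge line: x = -55, y = 0, z = 66 mm, axis along y. The lid is a plate 10 mm thick, 110 mm deep, 172 mm wide; shut, its underside is at z = 66 and its flat top at 76 mm. Axes as the box's.
- lid (a joint): opening angle of the lid. 0 = shut tight; starts 0.35 to 0.8 open; the stiff hinge holds it where it is put. Pushed down with a few N it rests on a springy rubber seal at about 0.037 (keeper about 4.5 mm high). Squeezing it on to 0 takes some 50 N at the keeper: the latch's job.
- keeper (a point): steel keeper: a tongue 18 mm wide in the middle of the lid's latch edge, its top level with the lid's top, reaching 19 mm out, ending in an upturned lip 4 mm thick, 4.5 mm high. The point is on the tongue's top, 2.5 mm inside the lip, where the crossbar's underside seats (shut: x = 67.5, z = 76 mm). It rides with the lid; axes as the lid's.
- latch_place (a point): fixed to the box at the NOMINAL lever pivot (axis along y): x = 67.5, y = 0, z = 52 mm; the latch is screwed on over packing and the true pivot lies up to 2 mm farther in or out, not measured. Finger tab of the loop: 22 mm wide (y), 4 thick, 1 to 15 mm beyond the crossbar's axis, in line with the arms; pinched across y it pivots in the pads and the lever follows.
- lever (a joint): angle of the steel lever; 0 = home, a hard stop; grows as the handle swings out and up, limit 2.2. Handle: from straight down through out at 0.84 + angle, but bent up to 0.22 rad either way, unmeasured: feel for it. Plate 38 mm wide, 4 thick, 27 to 43 mm from the pivot. Friction holds it. Hooked, pressing takes up to about 6 N, springing back until 0.05 to 0.2 from home; over 20 N overloads it.
- bail (a joint): angle of the wire loop in the lever. Its pivot is on the lever 14 mm from the lever's pivot, in direction (lever - 0.15) from straight down through out. The loop leans outward from upright by (this - lever + 0.052) rad. Two arms 25 mm apart, 40 mm from pivot to the axis of the 5 mm crossbar. Starts 1.45 to 1.65, leaning out; stays where left.
- vase: small empty green glass vase, 64 mm wide, 125 mm tall, standing beside the box on its -y side; bystander, origin at its underside
- bangle: dark wooden bangle, 76 mm across, 14 mm high, lying beside the box on its +y side; bystander, origin at its underside
- cup: aluminium travel cup with dark screw-top lid, 78 mm wide, 131 mm tall; bystander, origin at its underside
- phone_stand: red hard silicone phone stand, 85 by 70 mm, about 100 mm tall; bystander, origin at its underside
- jar: amber glass cream jar, 54 mm wide, 45 mm tall; bystander, origin at its underside
- hairbrush: wooden hairbrush, 205 mm long, 30 mm high, lying bristles up beyond the box; bystander, origin under the neck, between handle (-x) and head (+x)
- soap_tin: aluminium soap tin, 90 by 60 by 28 mm; bystander, origin at its underside

How it is judged:
On the way, in this order (a step that is already met when the one before it is completed fails the run):
1. the lid is down on its seal with the lever still open (value of joint lid below 0.06 rad and value of joint lever above 0.6 rad), for 0.2 s.
2. the lever is pressed home and pushed firmly, with more than 5 N, on its stop (value of joint lever below 0.06 rad and contact force between the fingers and handle_c0 above 5 N), for 0.2 s.
At the end, for the whole second after the job is handed in: The lid is squeezed shut on its seal (lid angle below 0.018 rad, about 2 mm at the keeper), held only by the latch, with the lever home (below 0.08 rad) both at rest; the bystanders stay within 30 mm of where they were and the vase upright (value of joint lid below 0.018 rad and value of joint lever below 0.08 rad and velocity of joint lever between -0.1 and 0.1 rad/s and velocity of joint lid between -0.05 and 0.05 rad/s); the robot touches nothing.
It fails at once if more than 20 N on the latch lever's handle (contact force between the fingers and handle_c0 above 20 N).
It fails at once if more than 30 N on the box or its lid (contact force between any of the fingers, the arm and box above 30 N).
It fails at once if a bystander moved more than 30 mm (distance of any of vase, bangle, cup, phone_stand, jar, hairbrush, soap_tin from where it was at the start of the episode above 0.03 m).
It fails at once if the vase tipped (angle between vase's own z axis and vertical above 0.35 rad).
It also fails if it takes over 72 s, if anything falls off the work surface, if the arm or the gripper's body presses on something with over 40 N, if the wrist force passes 120 N, or if a joint passes its speed limit or range.

### The arm

A 7-joint arm with a two-finger parallel gripper is mounted at the origin on the work surface. World frame = base frame: x ahead of the robot, y to its left, z up, the work surface at z = 0. Lengths are in m, angles in rad, forces in N, time in s.
With the tool pointing down it reaches from about 0.35 to 0.9 m from the base axis. Payload 8.1 kg.
Tool frame: the origin (TCP) lies at the very end of the fingers, on their centre line; the grasp point (between the pads) lies 19 mm behind it (grasp_offset is the distance from the TCP to the grasp point, in m); z points along the fingers, y is the line along which they close (so a half turn about z gives the same grasp; the last joint's range is limited). The gripper opens to 92 mm and grips with 3 to 60 N. Pads are 19 mm wide; open, the fingers measure 130 mm over their backs; the gripper's body (75 mm by 190 mm) begins 47 mm behind the grasp point.
Start: joints at [-1.378, 0.434, 0.025, 1.573, -0.012, 1.134, -0.075], TCP at [0.182, 0.598, 0.227] pointing down, gripper open.
Joint ranges: [-2.62, 2.62], [-0.44, 2.09], [-1.27, 1.32], [0.08, 2.57], [-1.32, 4.46], [0.12, 2], [-2.74, 2.74]. Speed limits (rad/s): [2.22, 2.22, 3.01, 3.01, 3.14, 3.14, 3.14].

### API

Orientations are given as a rotation vector (axis times angle).
In Python, from cell import observe, get_image, camera_params, sign_off, silhouettes, grasp_offset gives the robot as it stands. The module is installed in compiled form; this text tells all that it offers.
- The arm moves only by the tool jog_arm, never from a script. Its argument "motion" is a list that holds one entry, the list of rows, each a list of 7 numbers: the shift along the tool's x, y, z in m, then the turn, a rotation vector about the tool's x, y, z in rad, then the closure, from -1 (fully open) to 1 (shut), so that 0 is half open. In form: [[[dx, dy, dz, wx, wy, wz, hand], ...]]. A call has 1 to 10 rows; each row is the pose to reach, as a shift and turn from the pose commanded when the call began, along the tool's axes at that moment; what a row does not reach only later rows make up. A row lasts 1/12 s, in which the tool goes at most 41.7 mm and 7.16 degrees, less where a joint would pass 70% of its speed; a pose out of reach is approached as far as the arm can. A call with a gripper value outside its range is refused whole. The fingers move at their own pace and stop on an object; "force" is the grip in N (left out, the last holds). Time passes only in rows, so rows that repeat a pose let the fingers close. It gives the time, the measured TCP pose, the force, the opening and the grip force at its end, in the units of the state.
- observe(): the state, without advancing time (a new reading comes with each control period).
- get_image(name): name is "scene" or "side" or "wrist"; returns the picture (400x640x3 uint8, red, green, blue); there is no depth.
- camera_params(name): a dict with "vertical_fov" (degrees; the focal length in pixels is half the picture's height over the tangent of half this angle, whatever the lens; pixels are square), "cx", "cy" (the principal point, pixels), "dist_coeffs" ([k1, k2, p1, p2, k3] as OpenCV has them; the pictures are not rectified), "T" (4x4, takes a point from camera to world coordinates). Camera axes: x right, y down, z forward; pixel columns grow to the right and rows downward; lengths in m; the calibration is good to about 2 mm. A picture is of the moment at which its call begins: read the wrist's pose just before it. camera_params takes no time and is no camera call; for the wrist camera it gives the pose at the moment of the call.
- sign_off(): hands the job in; it is judged then, once.
Trained networks look in the newest picture that a camera, given by its name, has taken for a name from the list of things; names that differ only in an ending like _2 or _b are one class to them, and where a whole thing is asked for, a point or a joint stands for the part that bears it (a point fixed in the world has none). Each returns a list of dicts, best first, with "p" (0 to 1); they miss things now and then, are a little off and sometimes report something else, mostly with a low value. They report only what shows in the picture. A call takes as long as a camera call.
- silhouettes(query, camera): "mask" (400x640 bool, what is visible of it) and "pixel" ([column, row] in pixels, amid what is visible of it).
The state is a dict: "clock": time; "joints": joint angles; "dq": joint speeds; "joint_efforts": joint torques, N m; "position": TCP position; "ee_rot": TCP orientation; "force": force on the tool from outside, world axes, zero at the start; "ft_torque": the same for the moment, N m; "width": opening from 0.0 (shut) to 1.0 (fully open); "gripper_force": force on a finger pad.
Only numpy, scipy, OpenCV 4.12 (cv2) and the standard library are available. Lean on these libraries where they do the work, as an engineer would, in place of code of your own. Each camera call takes 0.05 s, during which the arm holds its last target. There are 200 camera calls.

## Working session

There is one attempt and no reset: what is moved stays moved. The work goes in short steps, Python scripts to look and compute and a tool call to move; the robot and the scene stay as the last step left them, time stands still between calls to the robot, and variables do not carry over. Pictures are saved under pics/ and viewed, at most 10 in all, crops included, and the job is handed in when it is done.

Besides the shell and the picture viewer there is one more tool, called after ">>>" by a JSON object that holds its "method" and its "body". jog_arm: Moves the arm, as the interface text tells. Its arguments: {"type":"object","properties":{"motion":{"type":"array"},"force":{"type":"number"}},"required":["motion"]}

```bash
mkdir -p pics; ls; python3 - <<'E'
from cell import *
import cv2
for n in ("scene","side"):
    im=get_image(n); cv2.imwrite(f"pics/{n}0.png",im[:,:,::-1])
    c=camera_params(n); print(n,c)
    for q in ("box","lid","keeper","lever","bail"):
        r=silhouettes(q,n); print(q,[(round(d["p"],2),d["pixel"],int(d["mask"].sum())) for d in r[:2]])
print(observe(),grasp_offset)
E
```

```text
pics
scene {'vertical_fov': 49.68884270624687, 'cx': 318.21133659011406, 'cy': 195.68309228119276, 'dist_coeffs': array([-0.05232432,  0.        ,  0.        ,  0.        ,  0.        ]), 'T': array([[-1.45984864e-01,  7.44359472e-01, -6.51626731e-01,
         1.44791471e+00],
       [ 9.89286824e-01,  1.09836662e-01, -9.61638623e-02,
         1.32582626e-01],
       [-7.97701842e-06, -6.58684207e-01, -7.52419507e-01,
         1.09853594e+00],
       [ 0.00000000e+00,  0.00000000e+00,  0.00000000e+00,
         1.00000000e+00]])}
box [(0.82, [336.9, 190.5], 2048)]
lid [(0.52, [339.9, 174.3], 382), (0.48, [216.3, 156.8], 431)]
keeper [(0.87, [339.7, 174.2], 320)]
lever [(0.67, [394.4, 207.3], 178), (0.46, [337.4, 211.5], 83)]
bail [(0.55, [314.8, 255.5], 733)]
side {'vertical_fov': 53.239825639456754, 'cx': 318.9782305748714, 'cy': 199.09979999619736, 'dist_coeffs': array([0.01357228, 0.        , 0.        , 0.        , 0.        ]), 'T': array([[-0.86298341, -0.36708259,  0.3471455 ,  0.17673756],
       [-0.50490611,  0.65129065, -0.56647181,  0.66768998],
       [-0.01815068, -0.664
[... 273 characters left out ...]
l []
{'clock': 0.6, 'joints': array([-1.37759666,  0.43447276,  0.02500888,  1.57321189, -0.01157853,
        1.1340044 , -0.07508732]), 'dq': array([-0.00130631, -0.00120496,  0.00067009,  0.00016104,  0.00185298,
       -0.00017227,  0.00095981]), 'joint_efforts': array([ 9.66259154e-05, -6.67341042e+01,  9.83758159e-01, -3.14696324e+01,
       -6.05786825e-02,  3.28463141e-02,  5.88846433e-05]), 'position': array([0.18223059, 0.5978511 , 0.22675428]), 'ee_rot': array([4.63054102e-01, 3.10724104e+00, 7.26215921e-05]), 'force': array([ 0.22532825,  0.25912764, -0.16665652]), 'ft_torque': array([-0.0143603 , -0.00561276,  0.02940559]), 'gripper_force': 0.0, 'width': 1.003483338465698} 0.0188
```

View images.

```bash
python3 - <<'E'
import cv2,numpy as np
a=cv2.imread("pics/scene0.png")
b=cv2.imread("pics/side0.png")
ca=cv2.resize(a[100:300,210:470],None,fx=3,fy=3,interpolation=cv2.INTER_CUBIC)
cb=cv2.resize(b[140:320,220:470],None,fx=3.2,fy=3.2,interpolation=cv2.INTER_CUBIC)
cv2.imwrite("pics/sc.png",ca);cv2.imwrite("pics/sd.png",cb)
E
```

```text
(no output)
```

View pics/sc.png

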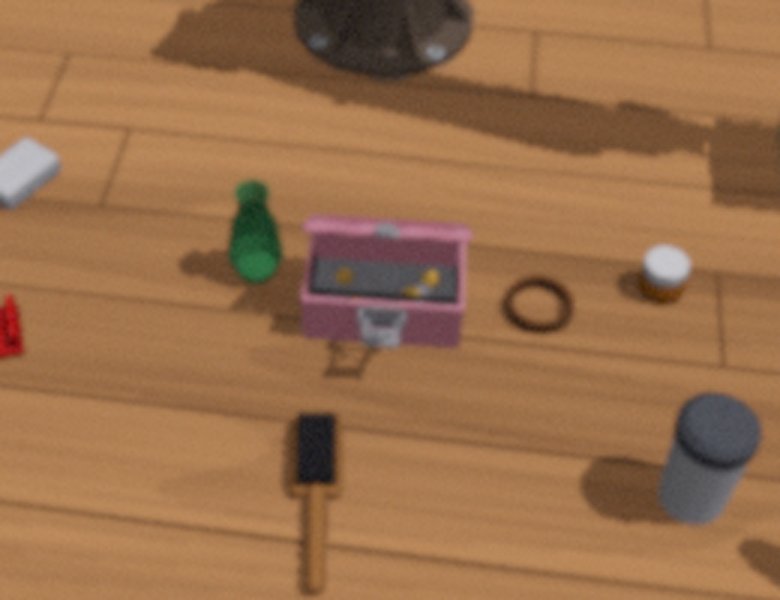

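View pics/sd.png

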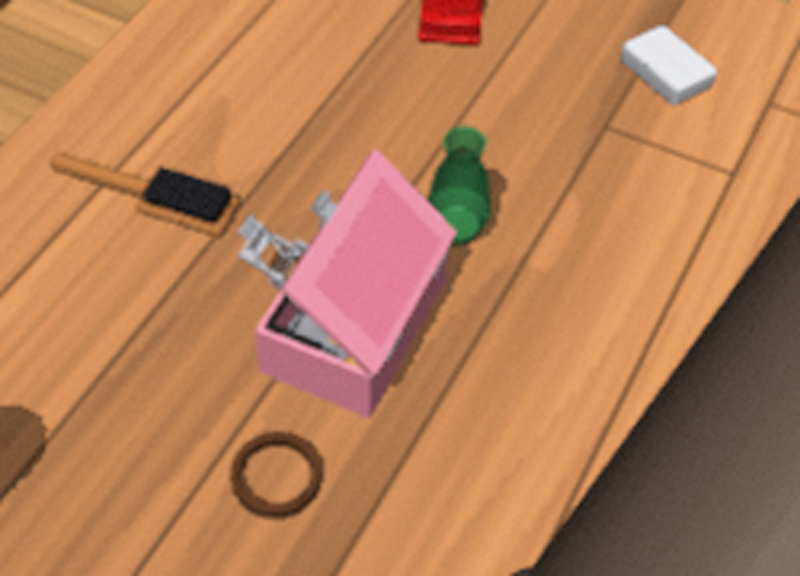

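View pics/scene0.png

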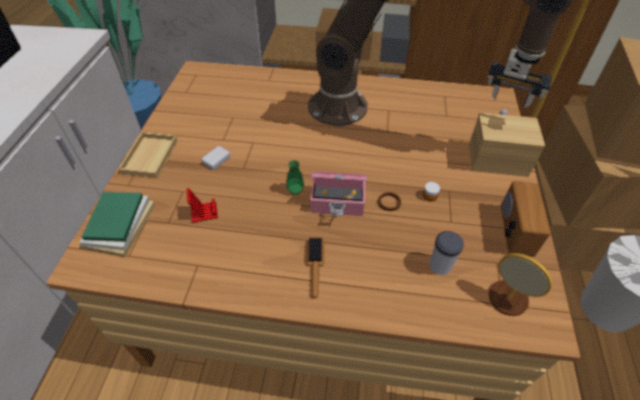

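```bash
cat > h.py <<'E'
import numpy as np,cv2
from cell import *
from scipy.optimize import least_squares
from scipy.spatial.transform import Rotation as R
def K(c):
    f=200/np.tan(np.radians(c["vertical_fov"])/2)
    return np.array([[f,0,c["cx"]],[0,f,c["cy"]],[0,0,1.]])
def proj(P,c):
    W=np.linalg.inv(c["T"])
    return cv2.projectPoints(np.atleast_2d(P).astype(float),cv2.Rodrigues(W[:3,:3])[0],W[:3,3],K(c),c["dist_coeffs"])[0][:,0]
def b2w(p,B):  # box pts (m) to world; B=x,y,yaw
    p=np.atleast_2d(p); return p@R.from_euler('z',B[2]).as_matrix().T+[B[0],B[1],0]
def lidpt(p,a): # lid local (from hinge) to box
    p=np.atleast_2d(p); return p@R.from_euler('y',-a).as_matrix().T+[-.055,0,.066]
E
python3 - <<'E'
from h import *
cs,cd=camera_params("scene"),camera_params("side")
S=[((55,-85,64),(311.3,199)),((55,85,64),(364.7,201.7)),((55,-85,0),(311,212.7)),((55,85,0),(363.3,215.3))]
D=[((-55,85,0),(335.6,270)),((55,85,0),(300.6,256.2)),((55,85,64),(300.6,243))]
L=[((110,86,10),(309,231.5)),((110,-86,10),(337.8,187.5)),((0,-86,10),(362.2,213.4)),((0,86,10),(336.5,256.5))]
def res(x):
    B,a=x[:3],x[3]
    r=[proj(b2w(np.array([p for p,_ in Q])/1e3,B),c)-np.array([u for _,u in Q]) for Q,c in((S,cs),(D,cd))]
    r.append(proj(b2w(lidpt(np.array([p for p,_ in L])/1e3,a),B),cd)-np.array([u for _,u in L]))
    return np.vstack(r).ravel()
s=least_squares(res,[.5,0,0,.6],loss='soft_l1'); print(s.x); print(res(s.x).reshape(-1,2).round(1))
E
```

```text
[0.50935219 0.06258146 0.0557461  0.69307969]
[[-0.   0. ]
 [ 0.5  1. ]
 [ 0.5 -0.9]
 [ 0.3  0.2]
 [-0.1  0.8]
 [ 0.4 -0.2]
 [-0.8  0. ]
 [-0.3 -1.7]
 [-0.5 -1.2]
 [ 1.2 -1.1]
 [ 1.4  0.7]]
```

>>> {"method": "jog_arm", "body": {"motion": [[[0,0,-0.04,0,0,0,1],[-0.25,-0.2,-0.073,0,0,-0.17,1],[-0.507,-0.403,-0.073,0,0,-0.352,1],[-0.507,-0.403,-0.073,0,0,-0.352,1],[-0.507,-0.403,-0.073,0,0,-0.352,1],[-0.507,-0.403,-0.073,0,0,-0.352,1],[-0.507,-0.403,-0.073,0,0,-0.352,1],[-0.507,-0.403,-0.073,0,0,-0.352,1],[-0.507,-0.403,-0.073,0,0,-0.352,1],[-0.507,-0.403,-0.073,0,0,-0.352,1]]]}}

```text
clock: 1.43
position: [0.3954, 0.2876, 0.2872]
ee_rot: [-0.088, 3.14, 0.001]
force: [1.9, 0.3, 0.7]
width: 0.327
gripper_force: 0.0
```

>>> {"method": "jog_arm", "body": {"motion": [[[-0.142,-0.231,-0.013,0,0,0,1],[-0.142,-0.231,-0.013,0,0,0,1],[-0.142,-0.231,-0.013,0,0,0,1],[-0.142,-0.231,-0.013,0,0,0,1],[-0.142,-0.231,-0.013,0,0,0,1],[-0.142,-0.231,-0.013,0,0,0,1],[-0.142,-0.231,-0.013,0,0,0,1],[-0.142,-0.231,-0.013,0,0,0,1],[-0.142,-0.231,-0.013,0,0,0,1]]]}}

```text
clock: 2.18
position: [0.5497, 0.0656, 0.2997]
ee_rot: [0.083, -3.14, 0.0]
force: [0.0, 0.9, -0.7]
width: 0.003
gripper_force: 0.0
```

```bash
python3 - <<'E'
from h import *
o=observe();c=camera_params("wrist");im=get_image("wrist"); cv2.imwrite("pics/w1.png",im[:,:,::-1])
print(o["position"],o["ee_rot"],o["force"],o["joints"]); print(c)
B=[.5094,.0626,.0557]
P=[(55,0,64),(55,85,64),(55,-85,64),(67.5,0,52)]
print(proj(b2w(np.array(P)/1e3,B),c))
for q in ("keeper","lever","bail"):
    r=silhouettes(q,"wrist"); print(q,[(round(d["p"],2),d["pixel"],int(d["mask"].sum())) for d in r[:2]])
E
```

```text
[0.5497079  0.06557312 0.29966741] [ 8.33268241e-02 -3.14042999e+00  3.15363065e-04] [ 0.04521444  0.93327253 -0.6551574 ] [-0.45604044  0.2642838   0.31159253  1.65725548 -0.08476534  1.23344243
  1.49736171]
{'vertical_fov': 63.81395382021173, 'cx': 324.62497240225827, 'cy': 199.77666085771682, 'dist_coeffs': array([0.00427883, 0.        , 0.        , 0.        , 0.        ]), 'T': array([[-5.35691352e-02,  9.52979873e-01,  2.98261142e-01,
         4.68463864e-01],
       [ 9.98564132e-01,  5.11671472e-02,  1.58617898e-02,
         6.16762701e-02],
       [-1.45205284e-04,  2.98682581e-01, -9.54352500e-01,
         4.58328830e-01],
       [ 0.00000000e+00,  0.00000000e+00,  0.00000000e+00,
         1.00000000e+00]])}
[[323.75445932 178.96990004]
 [391.19958228 178.83014052]
 [256.33011374 179.10177337]
 [323.80738097 186.10223658]]
keeper [(0.95, [320.4, 130.6], 14811), (0.34, [324.2, 214.4], 729)]
lever [(0.8, [324.0, 211.3], 797)]
bail [(0.85, [321.6, 225.2], 261)]
```

View pics/w1.png

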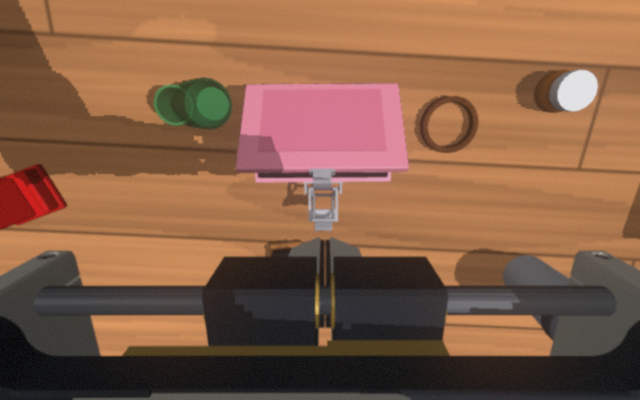

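>>> {"method": "jog_arm", "body": {"motion": [[[0.034,0,0.04,0,0,0,1],[0.034,0,0.08,0,0,0,1],[0.034,0,0.12,0,0,0,1],[0.034,0,0.15,0,0,0,1],[0.034,0,0.16,0,0,0,1],[0.03,0,0.168,0,0,0,1],[0.026,0,0.174,0,0,0,1],[0.023,0,0.179,0,0,0,1],[0.02,0,0.185,0,0,0,1],[0.017,0,0.19,0,0,0,1]]]}}

```text
clock: 3.22
position: [0.5341, 0.0663, 0.1106]
ee_rot: [-0.088, 3.137, 0.001]
force: [0.0, 1.1, 1.2]
width: 0.009
gripper_force: 0.4
```

>>> {"method": "jog_arm", "body": {"motion": [[[-0.003,0,0.006,0,0,0,1],[-0.005,0,0.011,0,0,0,1],[-0.007,0,0.016,0,0,0,1],[-0.008,0,0.02,0,0,0,1],[-0.009,0,0.024,0,0,0,1],[-0.009,0,0.026,0,0,0,1],[-0.009,0,0.027,0,0,0,1]]]}}

```text
clock: 3.8
position: [0.5411, 0.0663, 0.0823]
ee_rot: [0.088, -3.14, 0.0]
force: [-0.3, -0.1, 0.9]
width: 0.009
gripper_force: 0.3
```

>>> {"method": "jog_arm", "body": {"motion": [[[0,0,0.001,0,0,0,1],[0,0,0.002,0,0,0,1],[0,0,0.0025,0,0,0,1],[0,0,0.003,0,0,0,1]]]}}

```text
clock: 4.13
position: [0.5414, 0.0664, 0.0799]
ee_rot: [-0.088, 3.14, 0.0]
force: [0.9, 0.1, 1.5]
width: 0.0
gripper_force: 0.4
```

>>> {"method": "jog_arm", "body": {"motion": [[[0,0,0.0005,0,0,0,1],[0,0,0.001,0,0,0,1],[0,0,0.001,0,0,0,1]]]}}

```text
clock: 4.38
position: [0.5415, 0.0664, 0.0792]
ee_rot: [-0.088, 3.14, 0.0]
force: [-1.5, -0.4, 5.5]
width: 0.009
gripper_force: 3.0
```

>>> {"method": "jog_arm", "body": {"motion": [[[0,0,0,0,0,0,1],[0,0,0,0,0,0,1],[0,0,-0.04,0,0,0,0.5],[0.01,0,-0.08,0,0,0,0.1],[0.02,0,-0.11,0,0,0,0.1],[0.02,0,-0.11,0,0,0,0.1],[0.02,0,-0.11,0,0,0,0.1]]]}}

```text
clock: 4.97
position: [0.522, 0.0656, 0.1906]
ee_rot: [-0.088, 3.137, 0.002]
force: [-0.0, 0.1, -0.6]
width: 0.318
gripper_force: 0.0
```

```bash
python3 - <<'E'
from h import *
import pickle
o=observe();cw=camera_params("wrist");im=get_image("wrist");sd=get_image("side");sc=get_image("scene")
print(o["position"],o["ee_rot"],o["width"])
pickle.dump((cw,im,sd,sc),open("v2.pkl","wb"))
B=[.5094,.0626,.0557]
pw=proj(b2w([[.068,0,.065]],B),cw)[0].astype(int);ps=proj(b2w([[.075,0,.06]],B),camera_params("side"))[0].astype(int)
print(pw,ps)
a=im[pw[1]-50:pw[1]+70,pw[0]-50:pw[0]+50];b=sd[ps[1]-30:ps[1]+30,ps[0]-33:ps[0]+33]
a=cv2.resize(a,(400,480),interpolation=cv2.INTER_CUBIC);b=cv2.resize(b,(400,364),interpolation=cv2.INTER_CUBIC)
out=np.zeros((480,800,3),np.uint8);out[:,:400]=a;out[:364,400:]=b
cv2.imwrite("pics/v2.png",out[:,:,::-1])
print("offset a",pw-[50,50],"scale4; b",ps-[33,30],"scale",400/66,364/60)
E
```

```text
[0.52201824 0.0655794  0.19056624] [-8.84285430e-02  3.13683415e+00  2.11376022e-03] 0.31759228867563716
[321 246] [307 219]
offset a [271 196] scale4; b [274 189] scale 6.0606060606060606 6.066666666666666
```

View pics/v2.png

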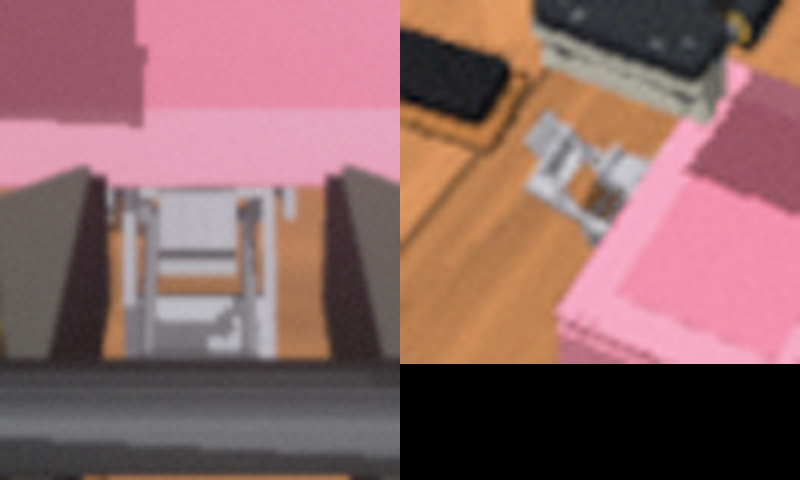

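```bash
cat >> h.py <<'E'
B=np.array([.5094,.0626,.0557])
def latch(lev,bail,off=0.,bend=0.):
    """box-frame points (m): dict of polylines"""
    pv=np.array([67.5+off,0,52.]); d=lambda t:np.array([np.sin(t),0,-np.cos(t)])
    bp=pv+14*d(lev-.15); ln=bail-lev+.052; u=np.array([np.sin(ln),0,np.cos(ln)]); cb=bp+40*u
    Y=np.array([0,1.,0]); h=d(.84+lev+bend)
    q=lambda a,b,w:[a-w*Y,a+w*Y,b+w*Y,b-w*Y,a-w*Y]
    return {"loop":np.array(q(bp,cb,12.5))/1e3,"tab":np.array(q(cb+u,cb+15*u,11))/1e3,"handle":np.array(q(pv+27*h,pv+43*h,19))/1e3,"cb":cb/1e3,"u":u,"bp":bp/1e3}
E
python3 - <<'E'
from h import *
import pickle
cw,im,sd,sc=pickle.load(open("v2.pkl","rb"))
cs,cd=camera_params("scene"),camera_params("side")
w1=cv2.imread("pics/w1.png")
T=np.array([[-5.35691352e-02,9.52979873e-01,2.98261142e-01,4.68463864e-01],[9.98564132e-01,5.11671472e-02,1.58617898e-02,6.16762701e-02],[-1.45205284e-04,2.98682581e-01,-9.54352500e-01,4.58328830e-01],[0,0,0,1]])
c1=dict(cw,T=T); pickle.dump(c1,open("c1.pkl","wb"))
views=[(w1,c1,(284,160,80,80)),(sd[:,:,::-1],cd,(284,195,50,50)),(cv2.imread("pics/scene0.png"),cs,(315,188,45,45))]
def panel(ov):
    cols=[]
    for v,c,(x,y,w,h) in views:
        s=266/w
        p=cv2.resize(v[y:y+h,x:x+w],(266,266),interpolation=cv2.INTER_CUBIC)
        if ov:
            m=latch(*ov)
            for k,col in(("loop",(0,0,255)),("tab",(255,0,0)),("handle",(0,255,0))):
                q=(proj(b2w(m[k],B),c)+.5-[x,y])*s
                cv2.polylines(p,[q.astype(np.int32)],False,col,1)
        cols.append(p)
    return np.hstack(cols)
cv2.imwrite("pics/fit.png",np.vstack([panel(None),panel((1.2,1.55))]))
E
```

```text
(no output)
```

View pics/fit.png

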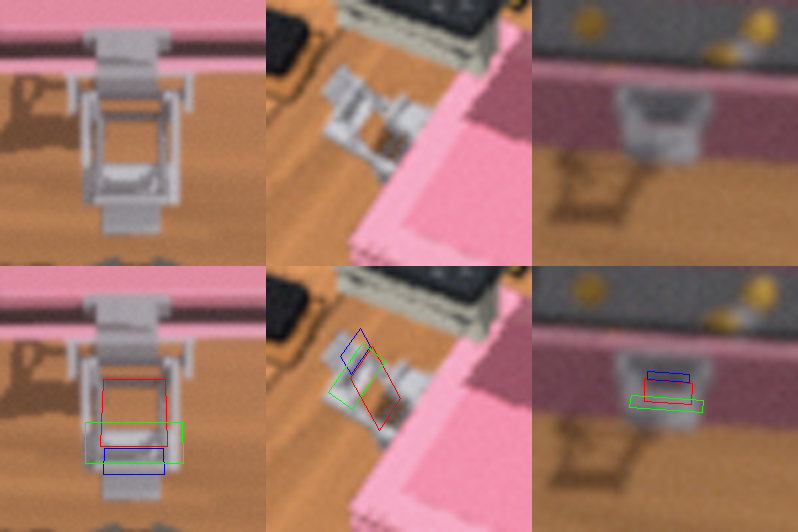

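```bash
python3 - <<'E'
from h import *
import pickle
cw,im,sd,sc=pickle.load(open("v2.pkl","rb")); c1=pickle.load(open("c1.pkl","rb"))
cs,cd=camera_params("scene"),camera_params("side"); w1=cv2.imread("pics/w1.png")
s1=80/266;s2=50/266
W=lambda x,y:np.array([284+x*s1,160+y*s1])-.5
S=lambda x,y:np.array([284+x*s2,195+y*s2])-.5
def res(p):
    m=latch(p[0],p[1],0,p[2]); t=proj(b2w(m["tab"],B),c1);ts=proj(b2w(m["tab"],B),cd)
    h=proj(b2w(m["handle"],B),c1);hs=proj(b2w(m["handle"],B),cd)
    return np.concatenate([t[3]-W(103,235),t[2]-W(162,235),[t[0][1]-W(0,207)[1]],ts[3]-S(79,66),ts[2]-S(56,88),
      [h[3][1]-W(0,205)[1]],hs[2]-S(57,130), [p[2]*5]])
for x0 in((1.2,1.55,0),(.9,1.6,0),(1.6,1.5,0)):
    s=least_squares(res,x0,loss='soft_l1'); print(s.x,s.cost,res(s.x).round(1))
p=s.x; m=latch(p[0],p[1],0,p[2]); print(m["cb"],m["u"],m["bp"],m["handle"])
views=[(w1,c1,(284,160,80,80)),(sd[:,:,::-1],cd,(284,195,50,50)),(cv2.imread("pics/scene0.png"),cs,(315,188,45,45))]
cols=[]
for v,c,(x,y,w,h) in views:
    sc_=266/w;pp=cv2.resize(v[y:y+h,x:x+w],(266,266),interpolation=cv2.INTER_CUBIC)
    for k,col in(("loop",(0,0,255)),("tab",(255,0,0)),("handle",(0,255,0))):
        cv2.polylines(pp,[((proj(b2w(m[k],B),c)+.5-[x,y])*sc_).astype(np.int32)],False,col,1)
    cols.append(pp)
cv2.imwrite("pics/fit2.png",np.hstack(cols))
E
```

```text
[ 1.25879587  1.88066725 -0.15582465] 3.343509223186792 [ 0.5  0.   0.5  0.  -1.3 -0.9 -0.7 -0.3  0.4 -2.1  0.6 -0.1 -0.8]
[ 1.25880282  1.8806717  -0.15580614] 3.3435092179366848 [ 0.5  0.   0.5  0.  -1.3 -0.9 -0.7 -0.3  0.4 -2.1  0.6 -0.1 -0.8]
[ 1.25880356  1.88067217 -0.15580398] 3.343509221450873 [ 0.5  0.   0.5  0.  -1.3 -0.9 -0.7 -0.3  0.4 -2.1  0.6 -0.1 -0.8]
[0.10499287 0.         0.07701628] [0.62401363 0.         0.78141345] [0.08003232 0.         0.04575974] [[ 0.09265127 -0.019       0.06181906]
 [ 0.09265127  0.019       0.06181906]
 [ 0.10755572  0.019       0.06763775]
 [ 0.10755572 -0.019       0.06763775]
 [ 0.09265127 -0.019       0.06181906]]
```

View pics/fit2.png

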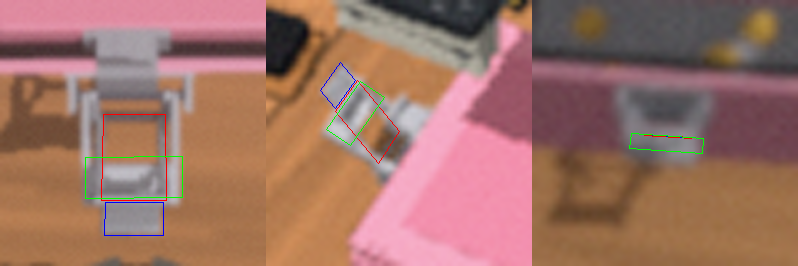

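>>> {"method": "jog_arm", "body": {"motion": [[[-0.04,-0.003,0,0,0,0,0.05],[-0.08,-0.003,0,0,0,0,0.05],[-0.098,-0.003,0.03,0,0,0,0.05],[-0.098,-0.003,0.06,0,0,0,0.05],[-0.098,-0.003,0.085,0,0,0,0.05],[-0.098,-0.003,0.095,0,0,0,0.05],[-0.098,-0.003,0.1,0,0,0,0.05],[-0.098,-0.003,0.1,0,0,0,0.05]]]}}

```text
clock: 5.78
position: [0.6186, 0.0675, 0.0875]
ee_rot: [0.088, -3.138, 0.001]
force: [0.4, -0.3, 0.7]
width: 0.475
gripper_force: 0.0
```

```bash
python3 - <<'E'
from h import *
o=observe();c=camera_params("side");sd=get_image("side")
p=o["position"];q=p-[B[0],B[1],0];print(q@R.from_euler('z',B[2]).as_matrix(),o["force"],o["width"])
x,y=284,175
pp=cv2.resize(sd[y:y+60,x:x+60,::-1],(600,600),interpolation=cv2.INTER_CUBIC)
u=((proj(p,c)[0]+.5-[x,y])*10).astype(int);cv2.circle(pp,tuple(map(int,u)),4,(255,0,0),-1)
cv2.imwrite("pics/v3.png",pp)
E
```

```text
[ 0.10929039 -0.00115133  0.08747787] [ 0.3811452  -0.29524009  0.71656444] 0.47486315817326835
```

View pics/v3.png

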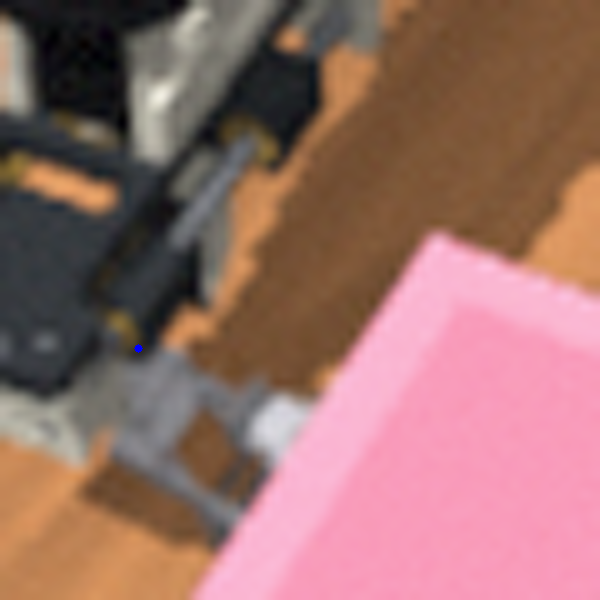

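>>> {"method": "jog_arm", "body": {"motion": [[[-0.001,0,0.002,0,0,0,0.05],[-0.001,0,0.004,0,0,0,0.05],[-0.001,0,0.005,0,0,0,0.05],[-0.001,0,0.005,0,0,0,0.4],[-0.001,0,0.005,0,0,0,1],[-0.001,0,0.005,0,0,0,1],[-0.001,0,0.005,0,0,0,1],[-0.001,0,0.005,0,0,0,1]]], "force": 10}}

```text
clock: 6.5
position: [0.6206, 0.0673, 0.084]
ee_rot: [-0.088, 3.14, -0.001]
force: [0.8, -1.7, -0.2]
width: 0.23
gripper_force: 10.0
```

>>> {"method": "jog_arm", "body": {"motion": [[[0.003,0,-0.003,0,0,0,1],[0.007,0,-0.006,0,0,0,1],[0.011,0,-0.009,0,0,0,1],[0.015,0,-0.012,0,0,0,1],[0.019,0,-0.015,0,0,0,1],[0.023,0,-0.017,0,0,0,1],[0.0265,0,-0.0185,0,0,0,1],[0.0265,0,-0.0185,0,0,0,1]]]}}

```text
clock: 7.17
position: [0.5936, 0.0661, 0.1029]
ee_rot: [-0.088, 3.14, -0.0]
force: [0.4, -3.7, -0.6]
width: 0.225
gripper_force: 10.0
```

>>> {"method": "jog_arm", "body": {"motion": [[[0.004,-0.0005,0,0,0,0,1],[0.008,-0.001,0,0,0,0,1],[0.012,-0.001,0,0,0,0,1],[0.016,-0.001,0.0005,0,0,0,1],[0.02,-0.001,0.001,0,0,0,1],[0.024,-0.001,0.0015,0,0,0,1],[0.0285,-0.001,0.0025,0,0,0,1],[0.0285,-0.001,0.0025,0,0,0,1]]]}}

```text
clock: 7.83
position: [0.5644, 0.0639, 0.0996]
ee_rot: [0.088, -3.139, -0.0]
force: [0.6, -1.4, 0.6]
width: 0.226
gripper_force: 10.0
```

```bash
python3 - <<'E'
from h import *
o=observe();p=o["position"];print((p-[B[0],B[1],0])@R.from_euler('z',B[2]).as_matrix(),o["force"],o["width"])
c=camera_params("side");sd=get_image("side");sc=get_image("scene")
def crop(im,x,y,w):return cv2.resize(im[y:y+w,x:x+w,::-1],(400,400),interpolation=cv2.INTER_CUBIC)
cv2.imwrite("pics/v4.png",np.hstack([crop(sd,290,190,50),crop(sc,310,170,60)]))
E
```

```text
[ 0.05500423 -0.00176977  0.09955263] [ 0.56313758 -1.38424523  0.63941438] 0.2264406051609414
```

View pics/v4.png

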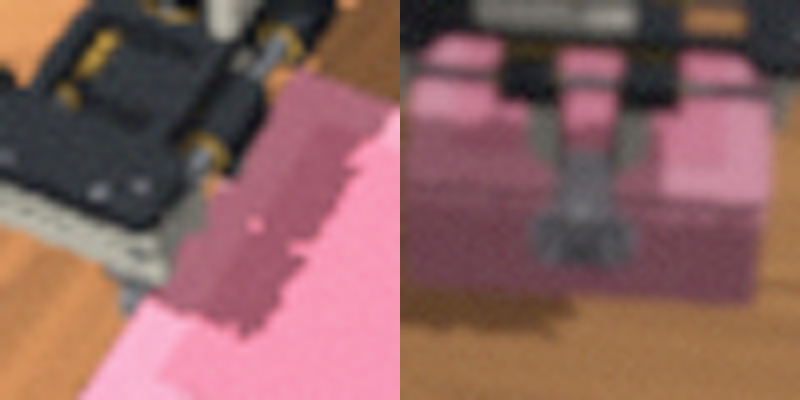

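>>> {"method": "jog_arm", "body": {"motion": [[[0,0,0.0015,0,0,0,1],[0,0,0.003,0,0,0,1],[0,0,0.0045,0,0,0,1],[0,0,0.006,0,0,0,1],[0,0,0.006,0,0,0,1]]]}}

```text
clock: 8.35
position: [0.5655, 0.0639, 0.0934]
ee_rot: [0.088, -3.14, -0.0]
force: [-1.1, -0.4, -1.0]
width: 0.231
gripper_force: 10.0
```

>>> {"method": "jog_arm", "body": {"motion": [[[0,0,0.001,0,0,0,1],[0,0,0.002,0,0,0,1],[0,0,0.003,0,0,0,1],[0,0,0.003,0,0,0,1]]]}}

```text
clock: 8.68
position: [0.5658, 0.0639, 0.091]
ee_rot: [-0.088, 3.14, 0.0]
force: [-0.6, -0.6, 5.1]
width: 0.231
gripper_force: 10.0
```

>>> {"method": "jog_arm", "body": {"motion": [[[-0.001,0,-0.0005,0,0,0,1],[-0.002,0,-0.0005,0,0,0,1],[-0.003,0,-0.0005,0,0,0,1],[-0.004,0,-0.0005,0,0,0,1],[-0.004,0,-0.0005,0,0,0,1]]]}}

```text
clock: 9.1
position: [0.569, 0.064, 0.0914]
ee_rot: [0.088, -3.139, -0.0]
force: [-3.2, 0.1, 7.3]
width: 0.23
gripper_force: 10.0
```

>>> {"method": "jog_arm", "body": {"motion": [[[-0.0005,0,-0.0005,0,0,0,1],[-0.001,0,-0.0008,0,0,0,1],[-0.0015,0,-0.0008,0,0,0,1],[-0.0015,0,-0.0008,0,0,0,1]]]}}

```text
clock: 9.43
position: [0.5711, 0.0641, 0.0921]
ee_rot: [-0.088, 3.14, 0.0]
force: [-1.3, -0.0, 4.0]
width: 0.233
gripper_force: 10.0
```

>>> {"method": "jog_arm", "body": {"motion": [[[-0.001,0,-0.0003,0,0,0,1],[-0.002,0,-0.0005,0,0,0,1],[-0.003,0,-0.0005,0,0,0,1],[-0.003,0,-0.0005,0,0,0,1]]]}}

```text
clock: 9.77
position: [0.5744, 0.0643, 0.0926]
ee_rot: [-0.088, 3.14, 0.0]
force: [-1.4, -0.7, 2.5]
width: 0.224
gripper_force: 10.0
```

>>> {"method": "jog_arm", "body": {"motion": [[[-0.001,0,0,0,0,0,1],[-0.002,0,0,0,0,0,1],[-0.002,0,0,0,0,0,1]]]}}

```text
clock: 10.02
position: [0.5752, 0.0644, 0.0924]
ee_rot: [0.088, -3.139, -0.0]
force: [-5.0, -0.4, 5.2]
width: 0.224
gripper_force: 10.0
```

>>> {"method": "jog_arm", "body": {"motion": [[[0.0012,0,-0.0005,0,0,0,0.6],[0.0012,0,-0.0005,0,0,0,0.2],[0.0012,0,-0.0005,0,0,0,0.1],[0.0012,0,-0.0005,0,0,0,0.1],[0.0012,0,-0.03,0,0,0,0.1],[0.01,0,-0.07,0,0,0,0.5],[0.03,0,-0.11,0,0,0,1],[0.035,0,-0.15,0,0,0,1],[0.035,0,-0.16,0,0,0,1],[0.035,0,-0.16,0,0,0,1]]]}}

```text
clock: 10.85
position: [0.543, 0.0625, 0.2569]
ee_rot: [-0.088, 3.133, 0.003]
force: [1.2, -0.2, -1.0]
width: 0.136
gripper_force: 0.0
```

```bash
python3 - <<'E'
from h import *
o=observe();cw=camera_params("wrist");im=get_image("wrist");sd=get_image("side");sc=get_image("scene")
p=o["position"];print(p,(p-[B[0],B[1],0])@R.from_euler('z',B[2]).as_matrix(),o["ee_rot"],o["force"],o["width"])
cd=camera_params("side");cs=camera_params("scene")
P=b2w(np.array([[67.5,0,80.5],[67.5,0,83]])/1e3,B)
u=proj(P,cw)[0].astype(int)
m=latch(1.19,1.19-.052-.3)
V=[(im,cw,(u[0]-40,u[1]-40,80)),(sd,cd,(284,195,50)),(sc,cs,(315,185,45))]
a=[];b=[]
for v,c,(x,y,w) in V:
    pp=cv2.resize(v[y:y+w,x:x+w,::-1],(266,266),interpolation=cv2.INTER_CUBIC);a.append(pp.copy())
    for k,col in(("loop",(0,0,255)),("tab",(255,0,0)),("handle",(0,255,0))):
        cv2.polylines(pp,[((proj(b2w(m[k],B),c)+.5-[x,y])*266/w).astype(np.int32)],False,col,1)
    b.append(pp)
cv2.imwrite("pics/v5.png",np.vstack([np.hstack(a),np.hstack(b)]))
E
```

```text
[0.54302127 0.06254106 0.25686712] [ 0.03356584 -0.00193059  0.25686712] [-8.78155567e-02  3.13287848e+00  3.04928953e-03] [ 1.18637438 -0.19555703 -1.02849708] 0.13581432059560125
```

View pics/v5.png

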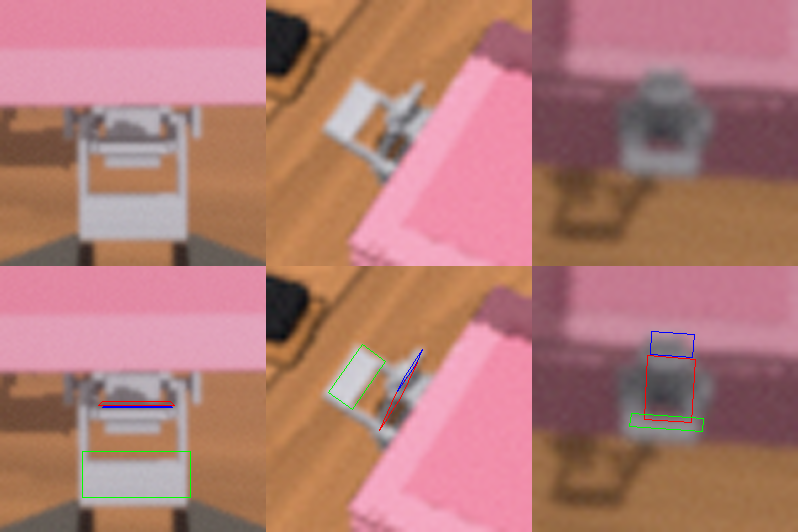

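>>> {"method": "jog_arm", "body": {"motion": [[[-0.04,0,0,0,0.1,0,1],[-0.064,0,0.03,0,0.2,0,1],[-0.064,0,0.07,0,0.3,0,1],[-0.064,0,0.1,0,0.4,0,1],[-0.064,0,0.117,0,0.5,0,1],[-0.064,0,0.117,0,0.5,0,1],[-0.064,0,0.117,0,0.5,0,1]]]}}

```text
clock: 11.58
position: [0.6034, 0.0654, 0.1296]
ee_rot: [0.073, -2.632, 0.021]
force: [1.3, -0.7, 0.1]
width: 0.004
gripper_force: 0.0
```

```bash
cat > s.py <<'E'
from h import *
o=observe();p=o["position"];M=R.from_rotvec(o["ee_rot"]).as_matrix();Z=R.from_euler('z',B[2]).as_matrix()
print("box",((p-[B[0],B[1],0])@Z*1e3).round(1),"z",(M[:,2]@Z).round(3),"tilt",np.arctan2(-(M[:,2]@Z)[0],-M[2,2]).round(3),"F",(o["force"]@Z).round(1),"w",o["width"],o["joints"].round(2))
E
python3 s.py
```

```text
box [ 94.   -2.4 129.6] z [-0.487 -0.002 -0.873] tilt 0.509 F [ 1.2 -0.8  0.1] w 0.003917690445382672 [-0.32  0.83  0.3   1.26 -0.22  1.6   1.62]
```

>>> {"method": "jog_arm", "body": {"motion": [[[-0.012,0,0.02,0,0,0,1],[-0.024,0,0.041,0,0,0,1],[-0.024,0,0.041,0,0,0,1],[-0.024,0,0.041,0,0,0,1]]]}}

```text
clock: 11.92
position: [0.6062, 0.0662, 0.0901]
ee_rot: [0.074, -2.643, 0.018]
force: [1.1, -0.9, 1.3]
width: 0.005
gripper_force: 0.0
```

```bash
python3 s.py
```

```text
box [96.8 -1.8 90.1] z [-0.477  0.    -0.879] tilt 0.498 F [ 1.  -1.   1.3] w 0.004576802679534131 [-0.32  0.87  0.29  1.29 -0.23  1.52  1.63]
```

>>> {"method": "jog_arm", "body": {"motion": [[[-0.002,0,0.002,0,0,0,1],[-0.004,0,0.0045,0,0,0,1],[-0.006,0,0.007,0,0,0,1],[-0.008,0,0.009,0,0,0,1],[-0.008,0,0.009,0,0,0,1]]]}}

```text
clock: 12.33
position: [0.6091, 0.0663, 0.0762]
ee_rot: [0.074, -2.641, 0.019]
force: [0.0, 0.5, -0.7]
width: 0.007
gripper_force: 0.0
```

```bash
python3 s.py
```

```text
box [99.7 -1.9 76.2] z [-0.479 -0.    -0.878] tilt 0.5 F [ 0.   0.5 -0.7] w 0.0065420180739111 [-0.31  0.89  0.29  1.28 -0.23  1.51  1.63]
```

>>> {"method": "jog_arm", "body": {"motion": [[[-0.0015,0,0.0025,0,0,0,1],[-0.003,0,0.005,0,0,0,1],[-0.005,0,0.0075,0,0,0,1],[-0.0065,0,0.01,0,0,0,1],[-0.008,0,0.0115,0,0,0,1],[-0.008,0,0.0115,0,0,0,1]]]}}

```text
clock: 12.83
position: [0.6109, 0.0663, 0.0621]
ee_rot: [0.074, -2.641, 0.019]
force: [2.1, -1.1, 3.3]
width: 0.003
gripper_force: 1.4
```

```bash
python3 s.py
```

```text
box [101.5  -2.   62.1] z [-0.479 -0.    -0.878] tilt 0.5 F [ 2.1 -1.2  3.3] w 0.002964505028359721 [-0.31  0.9   0.29  1.28 -0.23  1.49  1.63]
```

>>> {"method": "jog_arm", "body": {"motion": [[[-0.0015,0,0.002,0,0,0,1],[-0.0027,0,0.004,0,0,0,1],[-0.004,0,0.006,0,0,0,1],[-0.005,0,0.008,0,0,0,1],[-0.0062,0,0.0103,0,0,0,1],[-0.0062,0,0.0103,0,0,0,1]]]}}

```text
clock: 13.33
position: [0.6107, 0.0663, 0.0497]
ee_rot: [0.074, -2.64, 0.019]
force: [1.8, -0.3, 3.1]
width: 0.002
gripper_force: 1.5
```

```bash
python3 s.py
```

```text
box [101.4  -2.   49.7] z [-0.48  -0.    -0.877] tilt 0.501 F [ 1.8 -0.4  3.1] w 0.0023347819899147337 [-0.31  0.92  0.28  1.29 -0.23  1.47  1.64]
```

Steady 3–4 N. Continue down to about z = 40.

>>> {"method": "jog_arm", "body": {"motion": [[[-0.001,0,0.0018,0,0,0,1],[-0.002,0,0.0035,0,0,0,1],[-0.003,0,0.005,0,0,0,1],[-0.004,0,0.007,0,0,0,1],[-0.005,0,0.0085,0,0,0,1],[-0.005,0,0.0085,0,0,0,1]]]}}

```text
clock: 13.83
position: [0.6112, 0.0663, 0.04]
ee_rot: [0.074, -2.64, 0.019]
force: [-0.1, -0.5, 2.4]
width: 0.004
gripper_force: 0.7
```

```bash
python3 s.py
```

```text
box [101.8  -1.9  40. ] z [-0.48  -0.    -0.877] tilt 0.501 F [-0.1 -0.5  2.4] w 0.004271706787147619 [-0.31  0.93  0.28  1.29 -0.24  1.46  1.64]
```

>>> {"method": "jog_arm", "body": {"motion": [[[-0.0005,0,0.0009,0,0,0,1],[-0.001,0,0.0018,0,0,0,1],[-0.0015,0,0.0027,0,0,0,1],[-0.002,0,0.0035,0,0,0,1],[-0.002,0,0.0035,0,0,0,1]]]}}

```text
clock: 14.25
position: [0.6114, 0.0663, 0.0364]
ee_rot: [0.074, -2.641, 0.019]
force: [-0.3, 0.2, 2.8]
width: 0.001
gripper_force: 1.3
```

```bash
python3 s.py
```

```text
box [102.1  -1.9  36.4] z [-0.479 -0.    -0.878] tilt 0.5 F [-0.3  0.2  2.8] w 0.0011876620552965034 [-0.31  0.93  0.28  1.29 -0.24  1.45  1.64]
```

>>> {"method": "jog_arm", "body": {"motion": [[[-0.0003,0,0.001,0,0,0,1],[-0.0006,0,0.002,0,0,0,1],[-0.001,0,0.003,0,0,0,1],[-0.001,0,0.0035,0,0,0,1],[-0.001,0,0.0035,0,0,0,1]]]}}

```text
clock: 14.67
position: [0.6106, 0.0663, 0.0326]
ee_rot: [0.074, -2.641, 0.019]
force: [0.4, 0.6, 0.3]
width: 0.004
gripper_force: 0.4
```

```bash
python3 s.py
```

```text
box [101.2  -1.9  32.6] z [-0.48  -0.    -0.878] tilt 0.5 F [0.4 0.5 0.3] w 0.004010027417953807 [-0.31  0.93  0.28  1.3  -0.24  1.45  1.64]
```

>>> {"method": "jog_arm", "body": {"motion": [[[-0.0002,0,0.001,0,0,0,1],[-0.0004,0,0.002,0,0,0,1],[-0.0006,0,0.003,0,0,0,1],[-0.0006,0,0.003,0,0,0,1]]]}}

```text
clock: 15.0
position: [0.6096, 0.0663, 0.0296]
ee_rot: [0.074, -2.64, 0.019]
force: [0.0, -0.3, 0.0]
width: 0.007
gripper_force: 0.0
```

```bash
python3 s.py
```

```text
box [100.3  -1.9  29.6] z [-0.48  -0.    -0.877] tilt 0.5 F [ 0.  -0.3  0. ] w 0.007461775290761557 [-0.31  0.94  0.28  1.3  -0.24  1.44  1.64]
```

>>> {"method": "jog_arm", "body": {"motion": [[[0,0,0.001,0,0,0,1],[0,0,0.002,0,0,0,1],[0,0,0.003,0,0,0,1],[0,0,0.003,0,0,0,1]]]}}

```text
clock: 15.33
position: [0.6093, 0.0662, 0.0287]
ee_rot: [0.074, -2.643, 0.019]
force: [2.1, 0.3, 8.6]
width: 0.006
gripper_force: 4.1
```

```bash
python3 s.py; python3 - <<'E'
from h import *
c=camera_params("scene")
for n in("scene","side"):
    get_image(n)
    for q in("lever","bail","keeper"):
        print(n,q,[(round(d["p"],2),d["pixel"],int(d["mask"].sum())) for d in silhouettes(q,n)[:2]])
E
```

```text
box [100.   -1.9  28.7] z [-0.477 -0.    -0.879] tilt 0.498 F [2.1 0.2 8.6] w 0.005869835614335032 [-0.31  0.94  0.28  1.3  -0.24  1.44  1.64]
scene lever []
scene bail [(0.61, [359.0, 186.8], 183)]
scene keeper [(0.57, [359.4, 188.0], 163), (0.47, [361.2, 191.0], 146)]
side lever [(0.45, [307.8, 219.4], 57)]
side bail [(0.69, [300.6, 278.5], 273)]
side keeper [(0.76, [331.9, 227.8], 2007)]
```

>>> {"method": "jog_arm", "body": {"motion": [[[0.0005,0,0.0005,0,0,0,1],[0.0005,0,0.0005,0,0,0,1],[0.0005,0,0.0005,0,0,0,1],[0.0005,0,0.0005,0,0,0,1]]]}}

```text
clock: 16.07
position: [0.6092, 0.0663, 0.0287]
ee_rot: [0.075, -2.644, 0.018]
force: [3.8, 0.8, 9.8]
width: 0.007
gripper_force: 5.0
```

```bash
python3 s.py
```

```text
box [99.8 -1.9 28.7] z [-0.476 -0.    -0.879] tilt 0.497 F [3.8 0.5 9.8] w 0.007317319207612811 [-0.31  0.93  0.28  1.31 -0.24  1.43  1.64]
```

>>> {"method": "jog_arm", "body": {"motion": [[[0,0,-0.005,0,0,0,1],[0,0,-0.02,0,0,0,1],[0,0,-0.05,0,0,0,1],[0,0,-0.09,0,0,0,1],[0,0,-0.13,0,-0.1,0,1],[0.03,0,-0.17,0,-0.2,0,1],[0.07,0,-0.2,0,-0.3,0,1],[0.1,0,-0.22,0,-0.4,0,1],[0.12,0,-0.22,0,-0.5,0,1],[0.12,0,-0.22,0,-0.5,0,1]]]}}

```text
clock: 16.9
position: [0.6012, 0.0641, 0.2839]
ee_rot: [-0.084, 3.132, 0.007]
force: [1.1, -0.5, 0.4]
width: 0.007
gripper_force: 0.0
```

```bash
python3 s.py; python3 - <<'E'
from h import *
import pickle
old=pickle.load(open("v2.pkl","rb"))
cw=camera_params("wrist");im=get_image("wrist")
cd=camera_params("side");sd=get_image("side");sc=get_image("scene");cs=camera_params("scene")
# lid shift in side/scene between seal rest (v2) and now, vs a static table patch
def shift(a,b,P,c,w=11,s=8):
    u=proj(b2w(P,B),c)[0].astype(int);t=a[u[1]-w:u[1]+w,u[0]-w:u[0]+w]
    S=b[u[1]-w-s:u[1]+w+s,u[0]-w-s:u[0]+w+s]
    r=cv2.matchTemplate(S,t,cv2.TM_CCOEFF_NORMED);_,v,_,l=cv2.minMaxLoc(r);return u,np.array(l)-s,round(v,2)
for P in([.055,.086,.078],[-.055,.086,.076],[.055,.085,.0]):
    print("side",P,shift(old[2],sd,[P],cd))
print("pred px for lid drop 4mm",proj(b2w([[.055,.086,.080],[.055,.086,.076]],B),cd),proj(b2w([[.055,.086,.080],[.055,.086,.076]],B),cs))
for n,c,p in(("wrist",cw,0),("scene",cs,0),("side",cd,0)):
    m=latch(0,-.052+.0);print(n,"pred handle home",proj(b2w(m["handle"].mean(0),B),c),"open",proj(b2w(latch(1.2,1)["handle"].mean(0),B),c),"cb",proj(b2w(m["cb"],B),c))
    for q in("lever","bail","keeper"):
        print(q,[(round(d["p"],2),d["pixel"],int(d["mask"].sum())) for d in silhouettes(q,n)[:2]])
E
```

```text
box [ 91.7  -3.6 283.9] z [ 0.008  0.004 -1.   ] tilt -0.008 F [ 1.1 -0.5  0.4] w 0.006602128253671107 [-0.44  0.36  0.35  1.57 -0.13  1.23  1.56]
side [0.055, 0.086, 0.078] (array([299, 240]), array([0, 1]), 0.95)
side [-0.055, 0.086, 0.076] (array([335, 255]), array([0, 0]), 0.99)
side [0.055, 0.085, 0.0] (array([300, 255]), array([0, 0]), 0.95)
pred px for lid drop 4mm [[299.2670936  239.87018935]
 [299.34765396 240.73160982]] [[365.90962382 199.4408902 ]
 [365.80305809 200.27721057]]
wrist pred handle home [[323.25195222 163.53494415]] open [[323.27482791 173.84013891]] cb [[326.56709541 148.55973254]]
lever [(0.97, [324.3, 156.0], 593)]
bail [(0.45, [326.2, 154.1], 197)]
keeper [(0.68, [325.9, 86.6], 17414)]
scene pred handle home [[335.84697085 216.82991776]] open [[336.11884048 210.53173403]] cb [[338.10115186 200.45508325]]
lever [(0.59, [336.2, 217.1], 47)]
bail []
keeper [(0.62, [338.9, 189.7], 1414)]
side pred handle home [[303.85234233 223.21875301]] open [[301.77300633 214.67987599]] cb [[310.70401167 216.96508006]]
lever [(0.46, [306.3, 221.3], 77)]
bail []
keeper [(0.92, [332.5, 229.7], 2024)]
```

```bash
python3 -c "
from cell import *
print(sign_off())"
```

```text
the job is handed in; nothing more can be done
None
```

The job is handed in at about 17 s. The lid is shut, the loop is hooked over the keeper and the lever is home, after a firm push of about 10 N on its stop. The final camera check showed the lid's latch edge about 4 mm lower and the handle at its home position; I did not re-measure the bystanders.

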